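# Clip the hand lamp onto the console's eye

## Robot

A 6-joint arm with a two-finger parallel gripper is mounted at the origin on the work surface. World frame = base frame: x ahead of the robot, y to its left, z up, the work surface at z = 0. Lengths are in mm, angles in rad, forces in N, time in s.
With the tool pointing down it reaches from about 300 to 775 mm from the base axis. Payload 14.6 kg.
Tool frame: the origin (TCP) lies at the very end of the fingers, on their centre line; the grasp point (between the pads) lies 19 mm behind it; z points along the fingers, y is the direction in which the jaws open and shut (so a half turn about z gives the same grasp; the last joint's range is limited). The gripper opens to 94 mm and grips with 3 to 60 N. Pads are 16 mm wide; open, the fingers measure 119 mm over their backs; the gripper's body (75 mm by 177 mm) begins 78 mm behind the grasp point.
Start: joints at [-1.389, 0.3, 1.521, -0, 1.321, -0.067], TCP at [135.426, -533.056, 205.446] pointing down, gripper open.
Joint ranges: [-3.03, 3.03], [-0.79, 2.21], [0.23, 2.52], [-1.04, 4.18], [0, 3.07], [-2.55, 2.55]. Speed limits (rad/s): [2.22, 2.22, 2.57, 3.14, 3.14, 3.14].

## Interface

Orientations are given as [roll, pitch, yaw] about the fixed x, y, z axes, in that order (R = Rz(yaw) Ry(pitch) Rx(roll)).
In Python, from cell import manip gives the robot as it stands.
- The arm moves only by the shell command python3 -m pendant 'ROWS' [FORCE]. ROWS is JSON, a list of rows, each an object with "claw": the finger opening in m, from 0 to 0.094; "delta_pos": the shift along the tool's x, y, z in m, a list of three; "rotation": the turn, a rotation vector about the tool's x, y, z in rad, a list of three. A call has 1 to 10 rows; each row is the pose to reach, as a shift and turn from the pose measured when the call began, along the tool's axes at that moment; what a row does not reach only later rows make up. A row lasts 1/8 s, in which the tool goes at most 62.5 mm and 10.7 degrees, less where a joint would pass 70% of its speed; a pose out of reach is approached as far as the arm can. A call with a gripper value outside its range is refused whole. The fingers move at their own pace and stop on an object; FORCE is the grip in N (left out, the last holds). Time passes only in rows, so rows that repeat a pose let the fingers close. It gives the time, the measured TCP pose, the force and the opening at its end, in the units of the state.
- manip.read_state(): the state, without advancing time (a new reading comes with each control period).
- manip.camera(name): name is "side" or "top"; returns the picture (480x640x3 uint8, red, green, blue); there is no depth.
- manip.camera_model(name): a dict with "fx", "fy", "cx", "cy" (pixels), "cam_to_world" (4x4, takes a point from camera to world coordinates). Camera axes: x right, y up, looking along -z (the intrinsics and any distortion apply to the point x, -y, -z); pixel columns grow to the right and rows downward; lengths in mm; the calibration is good to about 2 mm. A picture is of the moment at which its call begins. camera_model takes no time and is no camera call.
- manip.sign_off(): hands the job in, once; it reports no verdict.
The state is a dict: "clock": time; "joints": joint angles; "qd": joint speeds; "effort": joint torques, N m; "eef_pos": TCP position; "eef_rot": TCP orientation; "wrist_force": force on the tool from outside, world axes, zero at the start; "moment": the same for the moment, N m; "finger_gap": finger opening in mm.
Only numpy, scipy, OpenCV 4.12 (cv2) and the standard library are available. Lean on these libraries where they do the work, as an engineer would, in place of code of your own. Each camera call takes 0.05 s, during which the arm holds its last target.

## Task

Take the hand lamp by its grip and clip its snap hook onto the steel ring that stands off the sloping console: press the gate against the ring until the ring is inside the hook and the gate has snapped shut behind it, then let go so that the lamp stays hanging from the ring. Press firmly but do not force it, and leave the glass jar, the tin can and the flat black box on the bench where they are.

Things in the scene. Friction and masses are not known exactly. Their poses are not given: they have to be found in the camera images.
- lamp_grip (a point): Centre of the lamp's black rubber grip: a fin 56 mm long (x), 18 mm thick (y), 38 mm tall (z) on the spine of the snap hook; grasp it across its thickness. On the bench this point is 81 mm up. Axes: x from the housing towards the hook's nose, z up (away from the gate). The hook, a square loop of 10 mm steel bar in the x-z plane, spans x -35 to +32 mm, from 19 to 79 mm below here.
- lamp_housing (a point): Centre of the lamp's black housing, 72 x 46 x 62 mm tall, standing on the bench, lens on its -x end; 69 mm behind (-x) and 50 mm below lamp_grip, same axes. The whole lamp is 137 mm long and weighs 0.25 to 0.45 kg, its centre of mass about 40 mm behind the grip.
- lamp_throat (a point): Middle of the hook's opening, 50 mm below lamp_grip, same axes. Inside of the hook: x -25 to +22 mm; spine's underside 21 mm above. The lower side of the loop is the gate, a 6 mm bar 21 mm below, from its pivot at x -22 to its free end at x +19 mm, 3 mm short of the nose (post, x +22 to +32 mm). A bar enters best if it meets the gate at x +4 to +16 mm, moving along +z.
- gate (a joint): Angle of the sprung gate: 0 shut, grows to 1.15 rad as it swings up into the hook. Pressing it open with a bar near its free end takes about 6 to 12 N; at about 0.8 to 1.0 rad the bar slips past the free end and the gate snaps shut behind it. After that the bar meets the spine: a firm end.
- eye_ring (a point): Centre of the steel ring: bar 8 mm thick, 26 mm mean radius (44 mm clear inside), parallel to the console's sloping face and 72 to 102 mm off it. Axes: x up the slope, y across it, z square off the face (35 degrees from vertical, leaning towards the console's front). It sits on a stem at x +35 mm; its free, lowest part is at x -26 mm.
- stem_foot (a point): Where the ring's stem enters the sloping face, axes as eye_ring. The stem slides stiffly in a sleeve: pushed along -z with over about 4 N the ring gives way by up to 18 mm to a stop whose depth differs each time and cannot be seen; it stays where it is left. The gate needs more force than that, so the ring sinks to its stop before the gate opens.
- console: Fixed grey desk console, 240 mm wide, 320 mm deep, 212 mm tall at the back, its front 30 mm tall, top sloping up at 35 degrees away from the front. Origin on the bench, 105 mm behind the front edge, on the middle line; x towards its back.
- jar: Bystander: brown glass jar with black screw cap, 68 mm wide, 95 mm tall. Origin at the centre of its underside.
- tin: Bystander: plain aluminium can, 72 mm wide, 80 mm tall. Origin at the centre of its underside.
- discbox: Bystander: flat black box, 70 x 110 x 30 mm. Origin at the centre of its underside.

How it is judged (in metres and radians):
On the way, in this order (a step that is already met when the one before it is completed fails the run):
1. the gate is pressed open by the ring (value of joint gate above 0.4 rad and contact force between lamp and console above 1.5 N).
2. the gate has shut behind the ring, which is inside the hook (value of joint gate below 0.12 rad and distance between lamp_throat and eye_ring below 0.055 m and z of lamp_throat in the frame of eye_ring between -0.04 and 0.018 m), for 0.2 s.
At the end, for the whole second after the job is handed in: The gate is shut (below 0.12 rad) with the ring inside the hook: middle of the hook's opening within 55 mm of the ring's centre and 40 mm below to 18 mm above the ring's plane; the lamp is let go, hangs on the console's ring and is at rest (under 30 mm/s) (all of step 2 and contact force between lamp and the fingers below 0.1 N and linear speed of lamp below 0.03 m/s and contact force between lamp and console above 0.5 N); the robot touches nothing.
It fails at once if the lamp is forced: the held lamp presses on the console or its ring with over 45 N (contact force between lamp and console above 45 N and contact force between lamp and the fingers above 1 N).
It fails at once if the jar, the tin or the flat box is moved by over 30 mm (distance of any of jar, tin, discbox from where it was at the start of the episode above 0.03 m).
It also fails if it takes over 40 s, if anything falls off the work surface, if the arm or the gripper's body presses on something with over 40 N, if the wrist force passes 120 N, or if a joint passes its speed limit or range.

## Working session

There is one attempt and no reset: what is moved stays moved. The work goes in short steps, Python scripts to look and compute and a shell command to move; the robot and the scene stay as the last step left them, time stands still between calls to the robot, and variables do not carry over. Pictures are saved under pics/ and viewed, and the job is handed in when it is done.

```bash
ls; mkdir -p pics
python3 - <<'E'
from cell import manip
import cv2,json
print(manip.read_state())
for n in("side","top"):
    im=manip.camera(n); cv2.imwrite(f"pics/{n}0.png",im[:,:,::-1]); m=manip.camera_model(n); print(n,m)
E
```

```text
pics
{'clock': 0.0, 'joints': array([-1.38860080e+00,  3.00501441e-01,  1.52158650e+00, -1.79318342e-05,
        1.32069275e+00, -6.66100235e-02]), 'qd': array([-9.32332625e-04,  1.06909892e-03, -1.94980311e-03,  5.66859174e-04,
       -1.61131126e-05,  1.70852006e-05]), 'effort': array([-2.99245774e-03, -5.31813025e+01, -3.52745390e+01,  7.07251928e-02,
        2.44299212e-02, -7.96303311e-05]), 'eef_pos': array([ 135.37480678, -532.8067222 ,  204.86739672]), 'eef_rot': array([-3.1404061e+00, -6.1746126e-05,  2.4880996e-01]), 'wrist_force': array([-0.03769102,  1.09023891,  0.02117812]), 'moment': array([ 0.001036  , -0.04704047, -0.02710261]), 'finger_gap': 93.90843780167295}
side {'fx': 597.5877560973411, 'fy': 597.5877560973411, 'cx': 319.1557568712244, 'cy': 242.20797440710407, 'cam_to_world': array([[-9.58049433e-01,  1.61236389e-01, -2.36947486e-01,
         2.73022983e+02],
       [-2.86343978e-01, -5.73631576e-01,  7.67433347e-01,
         9.22704884e+02],
       [-1.21823784e-02,  8.03087568e-01,  5.95736475e-01,
         8.77715217e+02],
       [ 0.00000000e+00,  0.00000000e+00,  0.00000000e+00,
         1.00000000e+00]])}
top {'fx': 497.39353653419477, 'fy': 497.39353653419477, 'cx': 318.4320936590595, 'cy': 244.82143124157938, 'cam_to_world': array([[-1.39256363e-02,  9.86298460e-01, -1.64381946e-01,
         4.09453139e+02],
       [-9.99860528e-01, -1.22197486e-02,  1.13843090e-02,
        -2.19257723e+01],
       [ 9.21962041e-03,  1.64517553e-01,  9.86331067e-01,
         1.13571079e+03],
       [ 0.00000000e+00,  0.00000000e+00,  0.00000000e+00,
         1.00000000e+00]])}
```

View pics/side0.png

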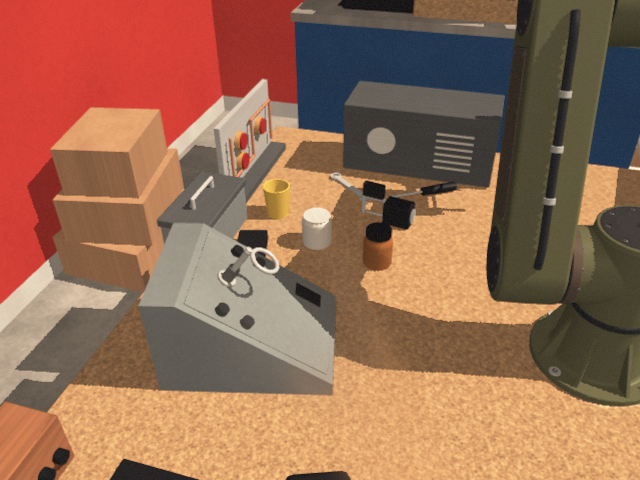

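View pics/top0.png

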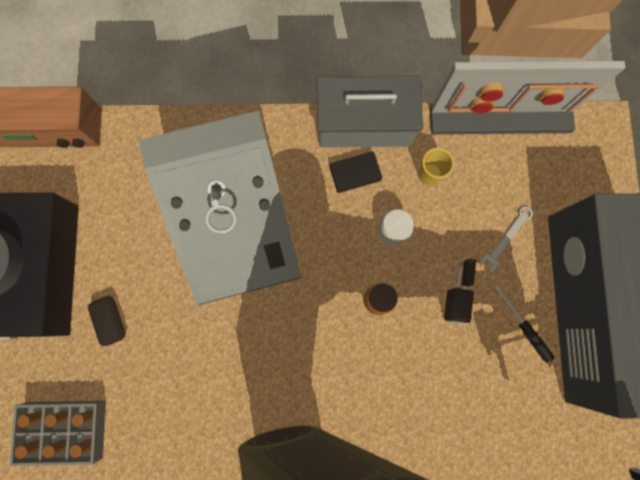

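Run:
```python
import cv2,numpy as np
t=cv2.imread("pics/top0.png");s=cv2.imread("pics/side0.png")
c=lambda im,x,y,w,h,f:cv2.resize(im[y:y+h,x:x+w],None,fx=f,fy=f,interpolation=cv2.INTER_CUBIC)
cv2.imwrite("pics/a.png",np.hstack([c(t,430,240,80,100,5),c(s,325,165,80,100,5)][:2]))
cv2.imwrite("pics/b.png",np.hstack([c(t,140,100,160,210,2.5),c(s,190,210,160,210,2.5)]))
```

```text
(no output)
```

View pics/a.png

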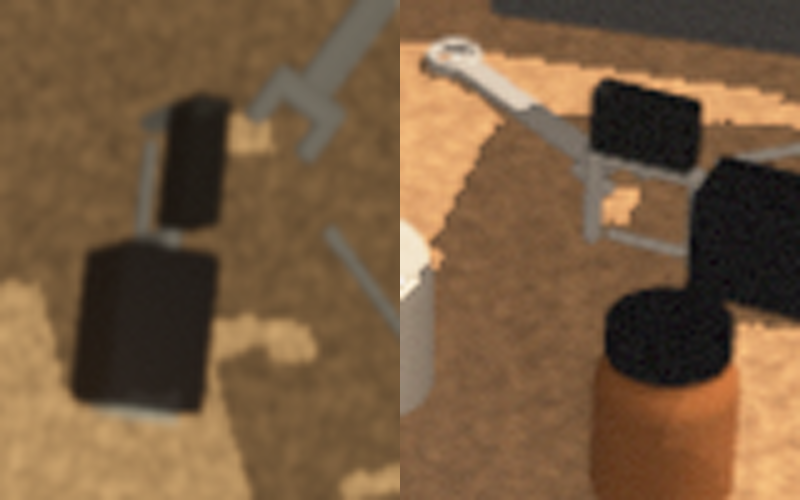

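View pics/b.png

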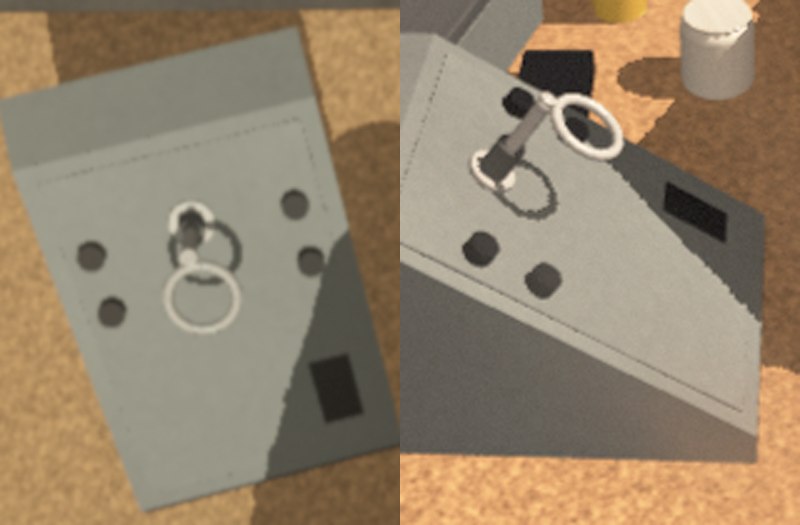

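```bash
cat > h.py <<'E'
import numpy as np,cv2
from cell import manip
def ray(n,u,v):
    m=manip.camera_model(n);T=m["cam_to_world"]
    d=T[:3,:3]@np.array([(u-m["cx"])/m["fx"],-(v-m["cy"])/m["fy"],-1.]);return T[:3,3],d
def onz(n,u,v,z):
    o,d=ray(n,u,v);return o+d*(z-o[2])/d[2]
def tri(a,b):
    o1,d1=ray("top",*a);o2,d2=ray("side",*b)
    s=np.linalg.lstsq(np.c_[d1,-d2],o2-o1,rcond=None)[0]
    p,q=o1+s[0]*d1,o2+s[1]*d2
    return (p+q)/2,np.linalg.norm(p-q)
def proj(n,P):
    m=manip.camera_model(n);T=m["cam_to_world"];p=T[:3,:3].T@(np.asarray(P)-T[:3,3])
    return np.array([m["cx"]+m["fx"]*p[0]/-p[2],m["cy"]-m["fy"]*p[1]/-p[2]])
E
python3 - <<'E'
from h import *
t=cv2.imread("pics/top0.png");s=cv2.imread("pics/side0.png")
# console yaw from front base corners: top edge of front z=30
for a in[(196,303),(300,277)]:print(onz("top",*a,30))
# back top edge z=212
for a in[(141,140),(260,111)]:print("back0",onz("top",*a,212))
for nm,im,r in(("top",t,(204,202,240,238)),("side",s,(246,244,282,276))):
    x0,y0,x1,y1=r;c=im[y0:y1,x0:x1].astype(int)
    g=c.min(2); m=(g>165).astype(np.uint8)
    n,l,st,_=cv2.connectedComponentsWithStats(m);k=1+st[1:,4].argmax()
    cs,h=cv2.findContours((l==k).astype(np.uint8),cv2.RETR_CCOMP,cv2.CHAIN_APPROX_NONE)
    for cc,hh in zip(cs,h[0]):
        if len(cc)>30: print(nm,cv2.fitEllipse(cc+np.array([x0,y0])),len(cc),hh)
# lamp black blob
for nm,im,r in(("top",t,(440,250,490,330)),("side",s,(355,175,420,232))):
    x0,y0,x1,y1=r;c=im[y0:y1,x0:x1].max(2);m=(c<45).astype(np.uint8)
    n,l,st,ce=cv2.connectedComponentsWithStats(m)
    for i in range(1,n):
        if st[i,4]>60:
            cs,_=cv2.findContours((l==i).astype(np.uint8),0,1)
            print(nm,st[i],ce[i]+[x0,y0],cv2.minAreaRect(cs[0]+np.array([x0,y0])))
E
```

```text
[466.99133853 237.16448918  30.        ]
[521.5302722    7.40833648  30.        ]
back0 [774.31750292 309.57778381 212.        ]
back0 [831.93831887  78.74373236 212.        ]
top ((208.64773559570312, 140.15045166015625), (45.095401763916016, 130.7605438232422), 0.0) 78 [-1 -1 -1 -1]
side ((264.06146240234375, 259.41668701171875), (18.17959976196289, 34.54808044433594), 127.58829498291016) 82 [-1 -1  1 -1]
side ((264.9023742675781, 259.923828125), (15.067959785461426, 26.215105056762695), 128.55874633789062) 59 [-1 -1 -1  0]
top [ 22  10  13  25 254] [468.17716535 272.48031496] ((468.3218078613281, 272.2821960449219), (10.64689826965332, 24.57741928100586), 5.710592269897461)
top [  5  39  28  32 712] [458.4494382 303.9002809] ((458.69305419921875, 304.0693359375), (25.273944854736328, 30.249130249023438), 5.710593223571777)
side [  8   6  22  18 293] [373.61433447 189.74744027] ((373.5882568359375, 189.6470489501953), (21.828205108642578, 14.067066192626953), 14.03624439239502)
side [ 11  22  48  35 935] [392.93048128 215.20855615] ((389.5, 214.0), (34.0, 47.0), 90.0)
```

Run:
```python
from h import *
t=cv2.imread("pics/top0.png");s=cv2.imread("pics/side0.png")
c=t[196:244,200:250].astype(int).min(2);
for th in(140,145,150,155,160):
    m=(c>th).astype(np.uint8);n,l,st,_=cv2.connectedComponentsWithStats(m);k=1+st[1:,4].argmax()
    cs,h=cv2.findContours((l==k).astype(np.uint8),cv2.RETR_CCOMP,cv2.CHAIN_APPROX_NONE)
    for cc,hh in zip(cs,h[0]):
        if len(cc)>30: print(th,cv2.fitEllipse(cc+np.array([200,196])),hh[3])
print(tri((220.8,219),(264.5,259.6)))
# grip
for z,a in((100,(475.6,259.4)),(100,(473.6,285.6)),(100,(466,259)),(62,(463.2,259.5)),(62,(461.8,285))):print(z,onz("top",*a,z).round(1))
b=cv2.resize(t[250:330,440:490],None,fx=7,fy=7,interpolation=cv2.INTER_CUBIC)
d=cv2.resize(s[175:240,350:420],None,fx=6,fy=6,interpolation=cv2.INTER_CUBIC)
for i in range(0,50,10): cv2.putText(b,str(440+i),(i*7,10),0,.35,(255,255,255));cv2.line(b,(i*7,0),(i*7,560),(90,90,0),1)
for i in range(0,80,10): cv2.putText(b,str(250+i),(0,i*7),0,.35,(255,255,255));cv2.line(b,(0,i*7),(350,i*7),(90,90,0),1)
b=np.clip(b.astype(float)*2,0,255).astype(np.uint8);d=np.clip(d.astype(float)*2,0,255).astype(np.uint8)
d=cv2.copyMakeBorder(d,0,560-390,0,0,0)
cv2.imwrite("pics/c.png",np.hstack([b,d]))
```

```text
140 ((219.82688903808594, 218.1869659423828), (29.529434204101562, 32.567115783691406), 140.53443908691406) -1
140 ((220.43357849121094, 218.9677276611328), (22.751554489135742, 25.2030029296875), 93.76609802246094) 0
145 ((219.9143829345703, 218.0830841064453), (28.702409744262695, 32.40253829956055), 141.00758361816406) -1
145 ((220.39817810058594, 219.16024780273438), (23.203563690185547, 25.768123626708984), 97.9757308959961) 0
150 ((219.97418212890625, 218.0176239013672), (28.157548904418945, 31.587860107421875), 144.27056884765625) -1
150 ((220.28533935546875, 219.02102661132812), (23.830875396728516, 26.023677825927734), 93.9783935546875) 0
155 ((219.9476776123047, 217.95620727539062), (27.75159454345703, 31.231664657592773), 144.25323486328125) -1
155 ((220.35841369628906, 219.07408142089844), (24.154300689697266, 26.56581687927246), 92.68834686279297) 0
160 ((219.95176696777344, 217.93194580078125), (27.129146575927734, 30.931089401245117), 144.1544189453125) -1
160 ((220.38580322265625, 219.0691680908203), (24.37377166748047, 27.21691131591797), 96.9931640625) 0
(array([613.83895034, 150.49995927, 219.0655449 ]), np.float64(0.19682951444092406))
100 [ 546.8 -364.6  100. ]
100 [ 491.7 -356.8  100. ]
100 [ 547.9 -344.4  100. ]
62 [ 552. -350.   62.]
62 [ 496.4 -343.5   62. ]
```

View pics/c.png

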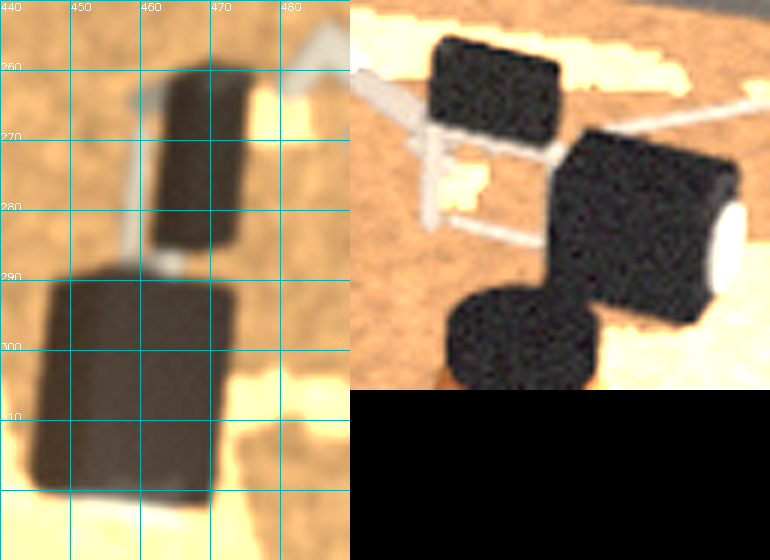

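Run:
```python
from h import *
for a,b in(((473.5,291),(470,321.5)),):
    p,q=onz("top",*a,62),onz("top",*b,62);print(p,q,np.degrees(np.arctan2(*(p-q)[1::-1])))
print(tri((220.4,218.8),(264.5,259.6)))
for yaw in(-7,):
    for c in((521.5,-353.5,81),):
        y=np.radians(yaw);X=np.array([np.cos(y),np.sin(y),0]);Y=np.array([-X[1],X[0],0]);Z=np.array([0,0,1])
        for n in("top","side"):
            for sx in(28,-28):
                for sy in(9,-9):
                    for sz in(19,-19): print(n,sx,sy,sz,proj(n,c+X*sx+Y*sy+Z*sz).round(1))
```

```text
[ 483.06508532 -368.064911     62.        ] [ 418.06290712 -356.29624797   62.        ] -10.262251502211843
(array([613.85102469, 151.09245686, 219.59074037]), np.float64(0.33105119509571007))
top 28 9 19 [467.6 257.8]
top 28 9 -19 [462.3 260.2]
top 28 -9 19 [476.1 258.7]
top 28 -9 -19 [470.5 261.1]
top -28 9 19 [466.1 284.2]
top -28 9 -19 [460.8 285.7]
top -28 -9 19 [474.6 285.2]
top -28 -9 -19 [469.  286.6]
side 28 9 19 [361.9 183. ]
side 28 9 -19 [361.4 195.8]
side 28 -9 19 [364.4 179.6]
side 28 -9 -19 [363.9 192.4]
side -28 9 19 [383.1 187.4]
side -28 9 -19 [382.3 200.3]
side -28 -9 19 [385.4 184. ]
side -28 -9 -19 [384.6 196.8]
```

```bash
python3 -m pendant '[{"claw":0.094,"delta_pos":[0.047,-0.009,0.005],"rotation":[0,0,0.05]},{"claw":0.094,"delta_pos":[0.1,-0.019,0.010],"rotation":[0,0,0.1]},{"claw":0.094,"delta_pos":[0.155,-0.029,0.015],"rotation":[0,0,0.15]},{"claw":0.094,"delta_pos":[0.21,-0.039,0.02],"rotation":[0,0,0.2]},{"claw":0.094,"delta_pos":[0.265,-0.05,0.025],"rotation":[0,0,0.25]},{"claw":0.094,"delta_pos":[0.32,-0.06,0.03],"rotation":[0,0,0.3]},{"claw":0.094,"delta_pos":[0.375,-0.07,0.04],"rotation":[0,0,0.35]},{"claw":0.094,"delta_pos":[0.419,-0.079,0.045],"rotation":[0,0,0.389]},{"claw":0.094,"delta_pos":[0.419,-0.079,0.045],"rotation":[0,0,0.389]},{"claw":0.094,"delta_pos":[0.419,-0.079,0.045],"rotation":[0,0,0.389]}]' 60
python3 - <<'E'
from h import *
t=manip.camera("top");cv2.imwrite("pics/t1.png",cv2.resize(t[200:350,380:560,::-1],None,fx=4,fy=4))
print(manip.read_state())
E
```

```text
clock: 1.35
eef_pos: [521.5, -353.2, 159.7]
eef_rot: [-3.14, 0.001, -0.14]
wrist_force: [-0.5, -0.2, -0.5]
finger_gap: 94.0
{'clock': 1.4, 'joints': array([-6.54383098e-01,  5.15254022e-01,  1.32758165e+00,  5.55971294e-04,
        1.29974623e+00,  1.05688710e+00]), 'qd': array([-0.00930236, -0.00839585, -0.00160622,  0.00055216, -0.00045534,
        0.00242943]), 'effort': array([ 1.18238524e+00, -6.41328406e+01, -3.50852716e+01,  7.86266103e-02,
       -5.69588353e-02,  9.17510450e-03]), 'eef_pos': array([ 521.28047066, -353.5851067 ,  160.05274777]), 'eef_rot': array([-3.14063998e+00,  5.98241765e-04, -1.40622713e-01]), 'wrist_force': array([-0.52049905, -0.27693941,  0.09234163]), 'moment': array([ 0.04305942, -0.02992368,  0.01976434]), 'finger_gap': 94.26823956062904}
```

View pics/t1.png

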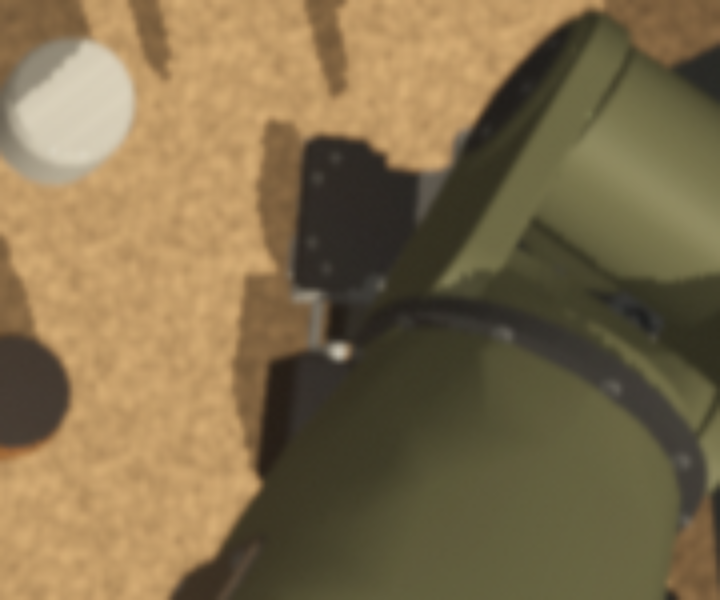

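The top view shows the gripper body over the lamp and the arm hiding the grip. I'll descend and close.

```bash
python3 -m pendant '[{"claw":0.094,"delta_pos":[0,0,0.03],"rotation":[0,0,0]},{"claw":0.094,"delta_pos":[0,0,0.065],"rotation":[0,0,0]},{"claw":0.094,"delta_pos":[0,0,0.095],"rotation":[0,0,0]},{"claw":0.094,"delta_pos":[0,0,0.095],"rotation":[0,0,0]}]' 60
python3 - <<'E'
from h import *
t=manip.camera("side");cv2.imwrite("pics/s1.png",cv2.resize(t[120:270,300:460,::-1],None,fx=4,fy=4))
E
```

```text
clock: 1.9
eef_pos: [519.5, -353.6, 63.5]
eef_rot: [-3.139, 0.004, -0.142]
wrist_force: [-0.7, 0.6, 1.3]
finger_gap: 94.2
```

View pics/s1.png

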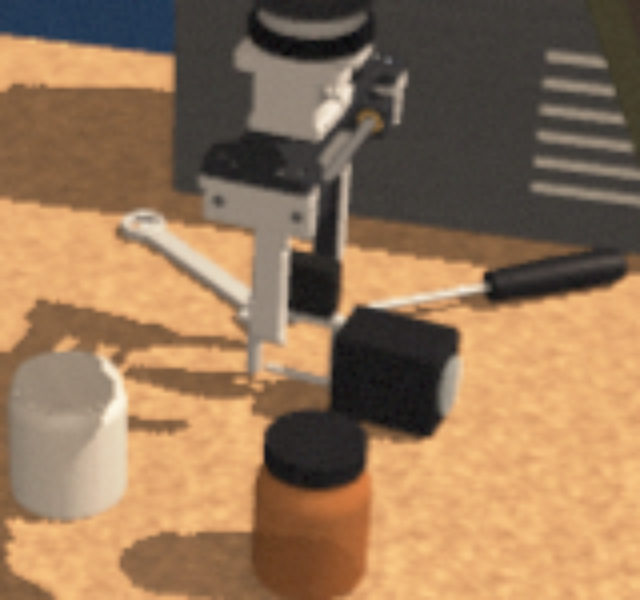

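The fingers straddle the grip. Closing now.

```bash
python3 -m pendant '[{"claw":0.0,"delta_pos":[0,0,0],"rotation":[0,0,0]},{"claw":0.0,"delta_pos":[0,0,0],"rotation":[0,0,0]},{"claw":0.0,"delta_pos":[0,0,0],"rotation":[0,0,0]},{"claw":0.0,"delta_pos":[0,0,0],"rotation":[0,0,0]},{"claw":0.0,"delta_pos":[0,0,0],"rotation":[0,0,0]},{"claw":0.0,"delta_pos":[0,0,0],"rotation":[0,0,0]}]' 60
python3 -m pendant '[{"claw":0.0,"delta_pos":[0,0,0],"rotation":[0,0,0]},{"claw":0.0,"delta_pos":[0,0,-0.03],"rotation":[0,0,0]},{"claw":0.0,"delta_pos":[0,0,-0.08],"rotation":[0,0,0]},{"claw":0.0,"delta_pos":[0,0,-0.13],"rotation":[0,0,0]},{"claw":0.0,"delta_pos":[0,0,-0.18],"rotation":[0,0,0]},{"claw":0.0,"delta_pos":[0,0,-0.21],"rotation":[0,0,0]},{"claw":0.0,"delta_pos":[0,0,-0.21],"rotation":[0,0,0]}]' 60
python3 - <<'E'
from h import *
t=manip.camera("side");cv2.imwrite("pics/s2.png",cv2.resize(t[30:270,280:480,::-1],None,fx=2.5,fy=2.5))
t=manip.camera("top");cv2.imwrite("pics/t2.png",t[:,:,::-1])
E
```

```text
clock: 2.7
eef_pos: [520.5, -354.1, 65.4]
eef_rot: [-3.14, 0.001, -0.142]
wrist_force: [-0.9, -0.4, -0.4]
finger_gap: 37.6
clock: 3.58
eef_pos: [521.1, -354.6, 276.9]
eef_rot: [3.141, -0.002, -0.142]
wrist_force: [0.4, -0.4, -5.0]
finger_gap: 17.2
```

View pics/s2.png

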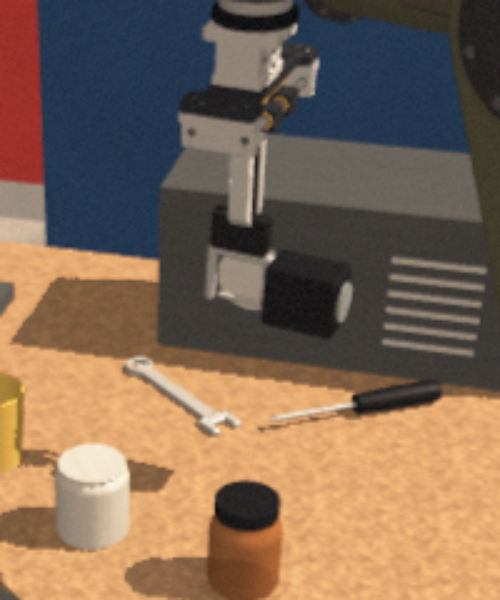

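Run:
```python
from h import *
t=cv2.imread("pics/s2.png")
print(proj("side",[521.1,-354.6,276.9]),proj("side",[521.1,-345,276.9]))
P=np.array([518.5,-354.6,0]);y=-.142;X=np.array([np.cos(y),np.sin(y),0]);Y=np.array([-X[1],X[0],0])
for z in(290,280,270,260,250):print(z,[( (proj("side",P+X*a+Y*9+[0,0,z])-[280,30])*2.5).round(0) for a in(28,-28)])
im=t[170:350,170:380];cv2.imwrite("pics/s2z.png",cv2.resize(np.clip(im*1.6,0,255).astype(np.uint8),None,fx=3,fy=3))
```

```text
[377.07609413 118.06904402] [376.20102144 119.77908914]
290 [array([214., 206.]), array([271., 216.])]
280 [array([214., 216.]), array([271., 226.])]
270 [array([214., 226.]), array([270., 236.])]
260 [array([213., 236.]), array([270., 246.])]
250 [array([213., 246.]), array([269., 256.])]
```

View pics/s2z.png

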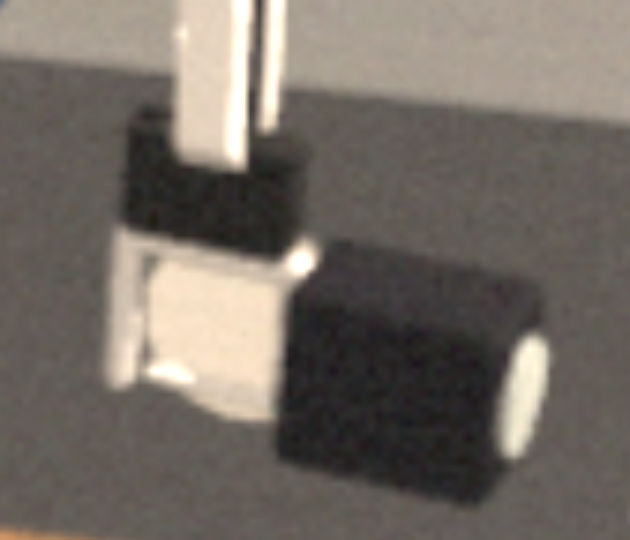

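View pics/t2.png

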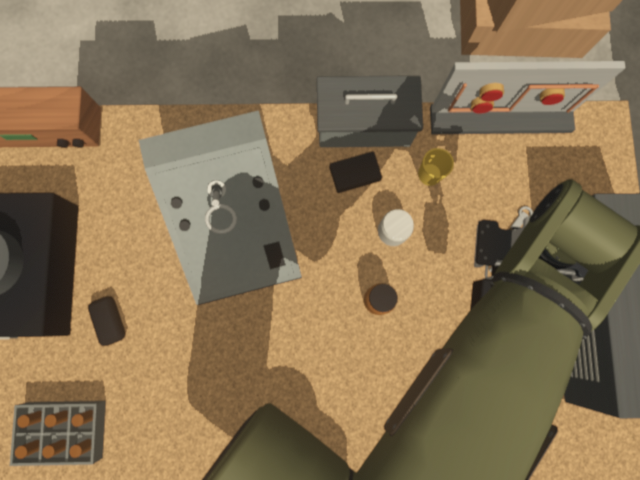

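Confirmed: I lifted before the jaws had shut, so the fingers hold only the top 12 mm of the fin (the lamp sits about 23 mm low). I'll set it back down and regrasp.

```bash
python3 -m pendant '[{"claw":0.0,"delta_pos":[0,0,0.05],"rotation":[0,0,0]},{"claw":0.0,"delta_pos":[0,0,0.10],"rotation":[0,0,0]},{"claw":0.0,"delta_pos":[0,0,0.15],"rotation":[0,0,0]},{"claw":0.0,"delta_pos":[0,0,0.175],"rotation":[0,0,0]},{"claw":0.0,"delta_pos":[0,0,0.184],"rotation":[0,0,0]},{"claw":0.0,"delta_pos":[0,0,0.187],"rotation":[0,0,0]},{"claw":0.0,"delta_pos":[0,0,0.187],"rotation":[0,0,0]}]' 60
```

```text
clock: 4.55
eef_pos: [521.1, -353.7, 88.8]
eef_rot: [-3.14, -0.001, -0.142]
wrist_force: [-0.6, 5.3, 28.1]
finger_gap: 17.2
```

```bash
python3 -m pendant '[{"claw":0.035,"delta_pos":[0,0,0],"rotation":[0,0,0]},{"claw":0.035,"delta_pos":[0,0,0],"rotation":[0,0,0]},{"claw":0.035,"delta_pos":[0.002,0,0.012],"rotation":[0,0,0]},{"claw":0.035,"delta_pos":[0.002,0,0.024],"rotation":[0,0,0]},{"claw":0.035,"delta_pos":[0.002,0,0.024],"rotation":[0,0,0]},{"claw":0.0,"delta_pos":[0.002,0,0.024],"rotation":[0,0,0]},{"claw":0.0,"delta_pos":[0.002,0,0.024],"rotation":[0,0,0]},{"claw":0.0,"delta_pos":[0.002,0,0.024],"rotation":[0,0,0]},{"claw":0.0,"delta_pos":[0.002,0,0.024],"rotation":[0,0,0]},{"claw":0.0,"delta_pos":[0.002,0,0.024],"rotation":[0,0,0]}]' 60
```

```text
clock: 5.8
eef_pos: [523.3, -354.1, 65.1]
eef_rot: [-3.141, -0.001, -0.142]
wrist_force: [1.3, -0.1, 1.7]
finger_gap: 17.7
```

Gap is 17.7 mm and steady, so it's gripped. Lifting.

```bash
python3 -m pendant '[{"claw":0.0,"delta_pos":[0,0,-0.02],"rotation":[0,0,0]},{"claw":0.0,"delta_pos":[0,0,-0.06],"rotation":[0,0,0]},{"claw":0.0,"delta_pos":[0,0,-0.11],"rotation":[0,0,0]},{"claw":0.0,"delta_pos":[0,0,-0.16],"rotation":[0,0,0]},{"claw":0.0,"delta_pos":[0,0,-0.20],"rotation":[0,0,0]},{"claw":0.0,"delta_pos":[0,0,-0.21],"rotation":[0,0,0]},{"claw":0.0,"delta_pos":[0,0,-0.21],"rotation":[0,0,0]}]' 60
python3 - <<'E'
from h import *
t=manip.camera("side");cv2.imwrite("pics/s3.png",cv2.resize(np.clip(t[95:175,345:425,::-1]*1.6,0,255).astype(np.uint8),None,fx=7,fy=7))
st=manip.read_state();print(st['eef_pos'],st['joints'])
E
```

```text
clock: 6.68
eef_pos: [522.8, -354.1, 274.5]
eef_rot: [-3.14, -0.001, -0.142]
wrist_force: [0.7, 0.9, -4.5]
finger_gap: 17.5
[ 522.6120819  -353.95147863  273.41191415] [-6.53937981e-01  4.51537034e-01  1.15943189e+00  1.42114112e-03
  1.53242221e+00  1.05835515e+00]
```

View pics/s3.png

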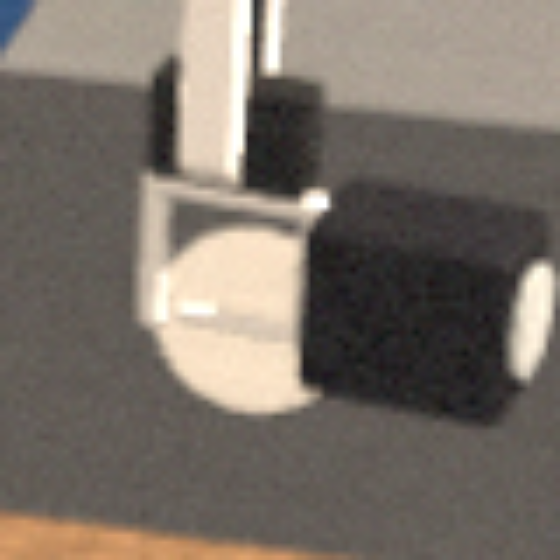

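Run:
```python
from h import *
y=-.142;X=np.array([np.cos(y),np.sin(y),0]);Y=np.array([-X[1],X[0],0]);Z=np.array([0,0,1.])
T=np.array([522.7,-354,274])
zz=lambda p:((p-[345,95])*7).round(0)
for a in(-3,-6):
  G=T+X*a+Z*16
  for nm,o in dict(finbotnose=(28,9,-19),finbotrear=(-28,9,-19),nosetopout=(32,5,-19),nosebotout=(32,5,-79),nosebotin=(22,5,-79),housTopNose=(-33,23,-19),housBotNose=(-33,23,-81),housBotLens=(-105,23,-81)).items():
    print(a,nm,zz(proj("side",G+X*o[0]+Y*o[1]+Z*o[2])))
```

```text
-3 finbotnose [139. 176.]
-3 finbotrear [297. 205.]
-3 nosetopout [132. 169.]
-3 nosebotout [127. 330.]
-3 nosebotin [154. 336.]
-3 housTopNose [297. 225.]
-3 housBotNose [287. 394.]
-3 housBotLens [493. 435.]
-6 finbotnose [147. 177.]
-6 finbotrear [306. 206.]
-6 nosetopout [141. 171.]
-6 nosebotout [135. 332.]
-6 nosebotin [162. 337.]
-6 housTopNose [306. 226.]
-6 housBotNose [296. 395.]
-6 housBotLens [502. 436.]
```

```bash
cat >> h.py <<'E'
from scipy.spatial.transform import Rotation as Ro
YAW=np.radians(13.7);c_,s_=np.cos(YAW),np.sin(YAW);t_=np.radians(35)
u=np.array([np.cos(t_)*c_,np.cos(t_)*s_,np.sin(t_)]);n=np.array([-np.sin(t_)*c_,-np.sin(t_)*s_,np.cos(t_)])
v=np.cross(n,u)
Rt=np.c_[u,-v,-n]
RC=np.array([613.8,150.8,219.3])
def goal(h,dx=0,dy=0): return RC+(-30+dx)*u+dy*v+(h-17)*n
def delta(P,R=Rt):
    s=manip.read_state();A=Ro.from_euler('xyz',s['eef_rot']).as_matrix()
    return (A.T@(P-s['eef_pos'])).round(1),Ro.from_matrix(A.T@R).as_rotvec().round(3)
E
python3 - <<'E'
from h import *
print(np.linalg.det(Rt),u,v,n,Ro.from_matrix(Rt).as_euler('xyz'))
for h in(140,100): 
    P=goal(h);G=P-6*u+17*n;print(h,P,delta(P),"lens corner",G-105*u-81*n)
E
```

```text
0.9999999999999998 [0.79584645 0.19400645 0.57357644] [-0.23683815  0.97154912  0.        ] [-0.55725768 -0.13584478  0.81915204] [ 3.14159265 -0.61086524  0.23911011]
140 [521.38191168 128.27089854 302.84840836] (array([ -69.3, -477.3,  -28.4]), array([ 0.114,  0.604, -0.369])) lens corner [468.70744763 115.43024833 186.75569309]
100 [543.67221896 133.70468973 270.08232659] (array([ -47.9, -485.7,    4.4]), array([ 0.114,  0.604, -0.369])) lens corner [490.99775491 120.86403952 153.98961132]
```

```bash
python3 -m pendant '[{"claw":0.0,"delta_pos":[-0.004,-0.025,-0.010],"rotation":[0.0,0.0,0.0]},{"claw":0.0,"delta_pos":[-0.01,-0.070,-0.025],"rotation":[0.011,0.06,-0.037]},{"claw":0.0,"delta_pos":[-0.018,-0.12,-0.04],"rotation":[0.023,0.12,-0.074]},{"claw":0.0,"delta_pos":[-0.025,-0.17,-0.05],"rotation":[0.034,0.181,-0.111]},{"claw":0.0,"delta_pos":[-0.032,-0.22,-0.055],"rotation":[0.046,0.242,-0.148]},{"claw":0.0,"delta_pos":[-0.04,-0.27,-0.055],"rotation":[0.057,0.302,-0.185]},{"claw":0.0,"delta_pos":[-0.046,-0.32,-0.055],"rotation":[0.068,0.362,-0.221]},{"claw":0.0,"delta_pos":[-0.052,-0.36,-0.055],"rotation":[0.08,0.423,-0.258]},{"claw":0.0,"delta_pos":[-0.057,-0.39,-0.055],"rotation":[0.091,0.483,-0.295]},{"claw":0.0,"delta_pos":[-0.06,-0.41,-0.055],"rotation":[0.103,0.544,-0.332]}]' 60
python3 -c "
from h import *
print(delta(goal(140)))"
```

```text
clock: 7.98
eef_pos: [519.8, 62.5, 328.3]
eef_rot: [-3.128, -0.551, 0.197]
wrist_force: [1.0, 0.3, -3.7]
finger_gap: 17.6
(array([ -1. , -63.8,  30.1]), array([ 0.009,  0.06 , -0.035]))
```

```bash
python3 -m pendant '[{"claw":0.0,"delta_pos":[0,-0.022,0.008],"rotation":[0.003,0.02,-0.012]},{"claw":0.0,"delta_pos":[0,-0.045,0.02],"rotation":[0.006,0.04,-0.024]},{"claw":0.0,"delta_pos":[-0.001,-0.064,0.03],"rotation":[0.009,0.06,-0.035]},{"claw":0.0,"delta_pos":[-0.001,-0.064,0.03],"rotation":[0.009,0.06,-0.035]},{"claw":0.0,"delta_pos":[-0.001,-0.064,0.03],"rotation":[0.009,0.06,-0.035]}]' 60
python3 - <<'E'
from h import *
print(delta(goal(140)),delta(goal(100)))
t=manip.camera("side");cv2.imwrite("pics/s4.png",cv2.resize(t[100:350,160:400,::-1],None,fx=2.4,fy=2.4))
t=manip.camera("top");cv2.imwrite("pics/t4.png",cv2.resize(t[100:340,120:340,::-1],None,fx=2.4,fy=2.4))
print(manip.read_state()['eef_pos'])
E
```

```text
clock: 8.6
eef_pos: [520.8, 128.5, 302.8]
eef_rot: [-3.141, -0.61, 0.239]
wrist_force: [0.6, 0.1, -3.5]
finger_gap: 17.6
(array([0.4, 0.3, 0.3]), array([-0.   ,  0.001, -0.   ])) (array([ 0.5,  0.3, 40.3]), array([-0.   ,  0.001, -0.   ]))
[521.19228112 128.04606666 303.17470192]
```

View pics/s4.png

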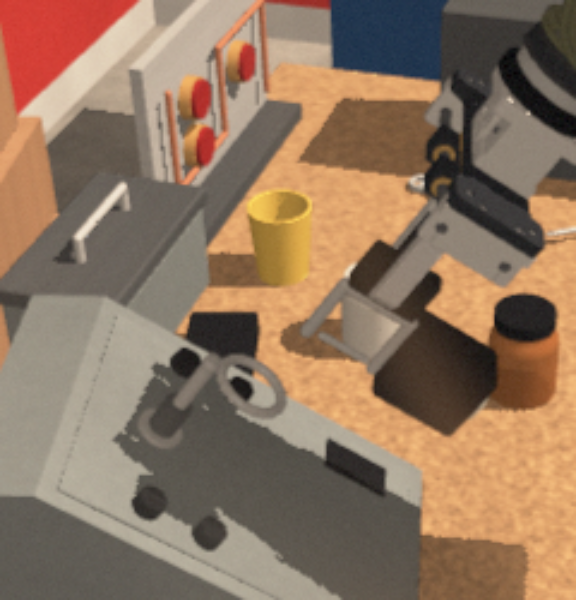

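View pics/t4.png

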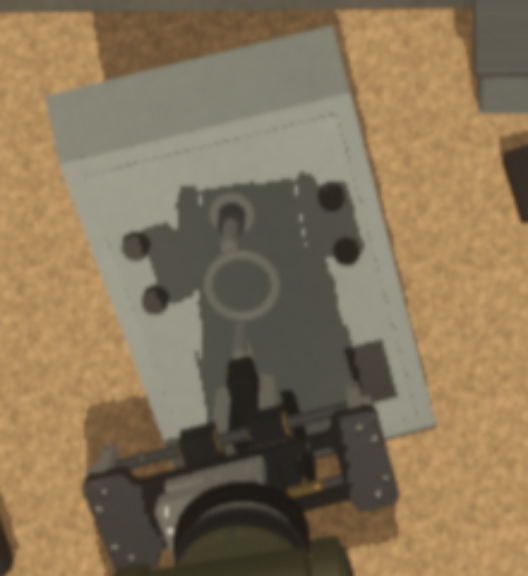

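```bash
python3 - <<'E'
from h import *
T=manip.read_state()['eef_pos']
G=T-6*u+17*n
zz=lambda p:((p-[160,100])*2.4).round(0)
for nm,o in dict(noseBotOut=(32,5,-79),noseBotIn=(22,5,-79),noseTopOut=(32,5,-19),gaterear=(-22,3,-74),finbotnose=(28,9,-19),finTopNose=(28,9,19),hbn=(-33,23,-81),hbl=(-105,23,-81)).items():
    print(nm,zz(proj("side",G+u*o[0]+v*o[1]+n*o[2])))
for nm,o in dict(noseTopOut=(32,0,-19),finTopNose=(28,0,19)).items():
    print(nm,((proj("top",G+u*o[0]+v*o[1]+n*o[2])-[120,100])*2.4).round())
for a in(0,90,180,270):
    p=RC+26*(np.cos(np.radians(a))*u+np.sin(np.radians(a))*v);print(a,zz(proj("side",p)),((proj("top",p)-[120,100])*2.4).round())
E
python3 - <<'E'
import cv2
t=cv2.imread("pics/s4.png")
cv2.imwrite("pics/s4z.png",cv2.resize(t[220:440,200:520],None,fx=2.4,fy=2.4))
E
```

```text
noseBotOut [299. 336.]
noseBotIn [310. 343.]
noseTopOut [345. 280.]
gaterear [365. 365.]
finbotnose [349. 286.]
finTopNose [380. 249.]
hbn [371. 396.]
hbl [451. 441.]
noseTopOut [239. 355.]
finTopNose [239. 384.]
0 [221. 367.] [232. 255.]
90 [246. 405.] [209. 294.]
180 [280. 399.] [251. 315.]
270 [255. 362.] [274. 277.]
```

View pics/s4z.png

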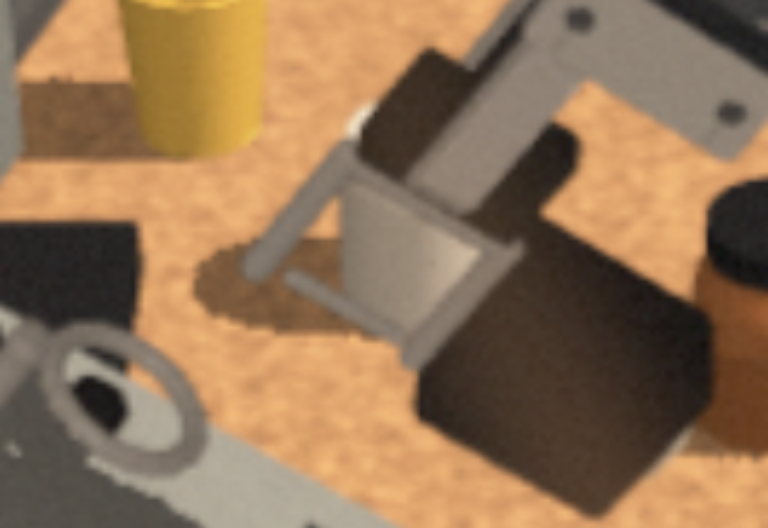

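Geometry agrees within about 3 mm: the nose tip is seen at (302,333) and was predicted at (299,336), and the hook is centred on the ring. Approaching along the tool axis.

```bash
python3 -m pendant '[{"claw":0.0,"delta_pos":[0,0,0.010],"rotation":[0,0,0]},{"claw":0.0,"delta_pos":[0,0,0.025],"rotation":[0,0,0]},{"claw":0.0,"delta_pos":[0,0,0.040],"rotation":[0,0,0]},{"claw":0.0,"delta_pos":[0,0,0.048],"rotation":[0,0,0]},{"claw":0.0,"delta_pos":[0,0,0.050],"rotation":[0,0,0]},{"claw":0.0,"delta_pos":[0,0,0.050],"rotation":[0,0,0]}]' 60
python3 - <<'E'
from h import *
print(delta(goal(78)))
t=manip.camera("side");cv2.imwrite("pics/s5.png",cv2.resize(t[180:300,220:380,::-1],None,fx=5,fy=5))
E
```

```text
clock: 9.45
eef_pos: [549.1, 134.8, 262.3]
eef_rot: [-3.141, -0.611, 0.238]
wrist_force: [-0.0, -0.1, -3.7]
finger_gap: 17.9
(array([-0.1, -0.2, 12.5]), array([ 0.   , -0.   , -0.001]))
```

View pics/s5.png

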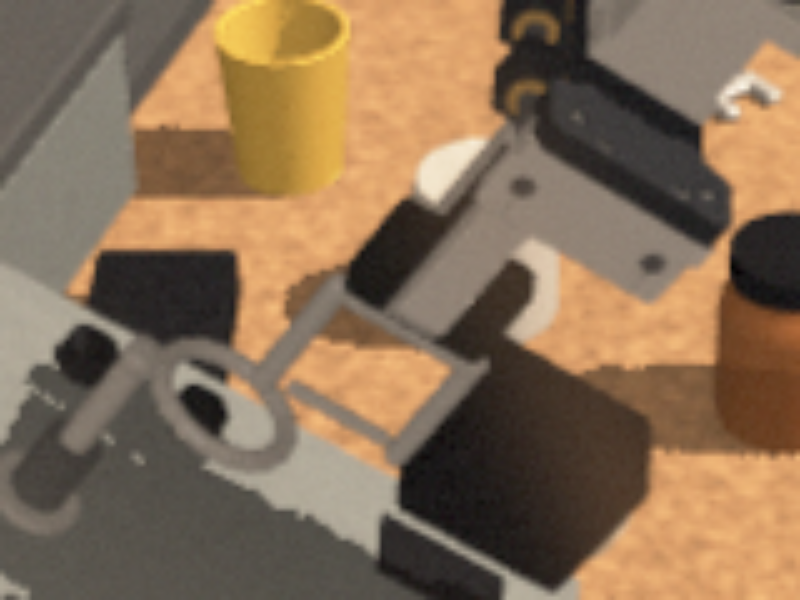

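```bash
python3 -m pendant '[{"claw":0.0,"delta_pos":[0.0015,0,0.006],"rotation":[0,0,0]},{"claw":0.0,"delta_pos":[0.0015,0,0.012],"rotation":[0,0,0]},{"claw":0.0,"delta_pos":[0.0015,0,0.016],"rotation":[0,0,0]},{"claw":0.0,"delta_pos":[0.0015,0,0.020],"rotation":[0,0,0]},{"claw":0.0,"delta_pos":[0.0015,0,0.020],"rotation":[0,0,0]}]' 60
python3 - <<'E'
from h import *
s=manip.read_state();print(delta(goal(78)),s['wrist_force']@n,s['wrist_force'])
t=manip.camera("side");cv2.imwrite("pics/s6.png",cv2.resize(t[180:300,220:380,::-1],None,fx=5,fy=5))
E
```

```text
clock: 10.12
eef_pos: [561.5, 137.9, 246.8]
eef_rot: [-3.141, -0.611, 0.238]
wrist_force: [-0.3, -1.0, -3.2]
finger_gap: 17.2
(array([-1.7, -0.2, -7.6]), array([ 0.   , -0.   , -0.001])) -2.309730778366362 [-0.33001594 -1.02722756 -3.21451703]
```

View pics/s6.png

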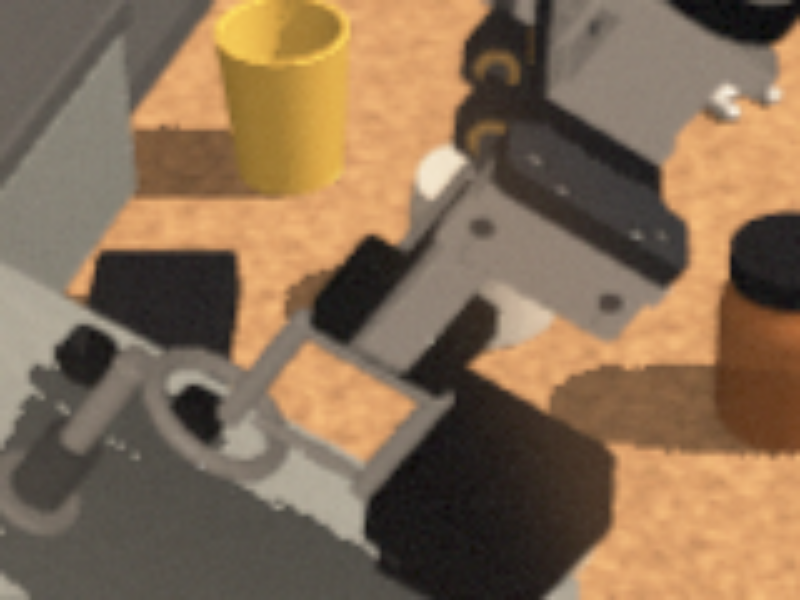

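The nose is inside the ring, the gate is resting on the ring's lowest part around (275,430), and the ring has begun to sink. Pressing on.

```bash
python3 -m pendant '[{"claw":0.0,"delta_pos":[0,0,0.004],"rotation":[0,0,0]},{"claw":0.0,"delta_pos":[0,0,0.008],"rotation":[0,0,0]},{"claw":0.0,"delta_pos":[0,0,0.012],"rotation":[0,0,0]}]' 60; python3 -m pendant '[{"claw":0.0,"delta_pos":[0,0,0.004],"rotation":[0,0,0]},{"claw":0.0,"delta_pos":[0,0,0.008],"rotation":[0,0,0]}]' 60
python3 - <<'E'
from h import *
s=manip.read_state();print(delta(goal(78)),s['wrist_force']@n,s['wrist_force'])
t=manip.camera("side");cv2.imwrite("pics/s7.png",cv2.resize(t[180:300,220:380,::-1],None,fx=5,fy=5))
E
```

```text
clock: 10.55
eef_pos: [568.1, 139.5, 237.2]
eef_rot: [-3.141, -0.611, 0.238]
wrist_force: [-7.8, -2.2, 2.4]
finger_gap: 17.7
clock: 10.8
eef_pos: [573.1, 140.7, 231.6]
eef_rot: [3.142, -0.614, 0.238]
wrist_force: [-7.8, -2.9, 7.7]
finger_gap: 17.4
(array([ -2.6,  -0.2, -26.8]), array([ 0.   , -0.003, -0.001])) 11.001986283233498 [-7.75247513 -2.87364903  7.6804908 ]
```

View pics/s7.png

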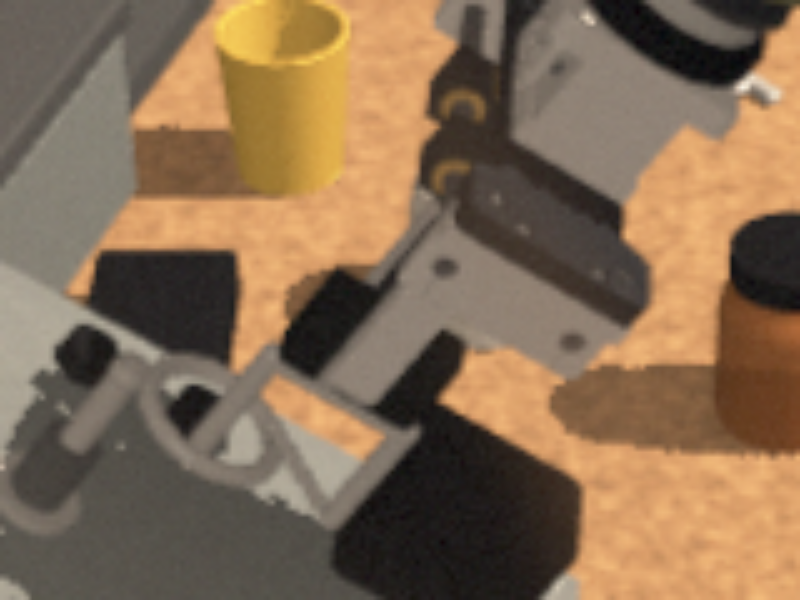

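The gate is swinging open (bar end near (260,405)), and the lamp-ring force is about 14 N. Continuing in small steps.

```bash
python3 -m pendant '[{"claw":0.0,"delta_pos":[0,0,0.004],"rotation":[0,0,0]},{"claw":0.0,"delta_pos":[0,0,0.008],"rotation":[0,0,0]}]' 60; python3 -m pendant '[{"claw":0.0,"delta_pos":[0,0,0.004],"rotation":[0,0,0]},{"claw":0.0,"delta_pos":[0,0,0.008],"rotation":[0,0,0]}]' 60
python3 - <<'E'
from h import *
s=manip.read_state();print(delta(goal(78)),s['wrist_force']@n,s['wrist_force'])
t=manip.camera("side");cv2.imwrite("pics/s8.png",cv2.resize(t[180:300,220:380,::-1],None,fx=5,fy=5))
E
```

```text
clock: 11.1
eef_pos: [577.6, 142.0, 225.2]
eef_rot: [-3.141, -0.614, 0.238]
wrist_force: [-11.5, -0.4, 2.9]
finger_gap: 17.8
clock: 11.35
eef_pos: [581.8, 143.3, 218.5]
eef_rot: [-3.141, -0.613, 0.239]
wrist_force: [-9.9, -0.8, 3.1]
finger_gap: 17.7
(array([ -2.5,   0.2, -42.8]), array([-0.   , -0.002, -0.   ])) 8.155384396839995 [-9.89352772 -0.84139149  3.08592458]
```

View pics/s8.png

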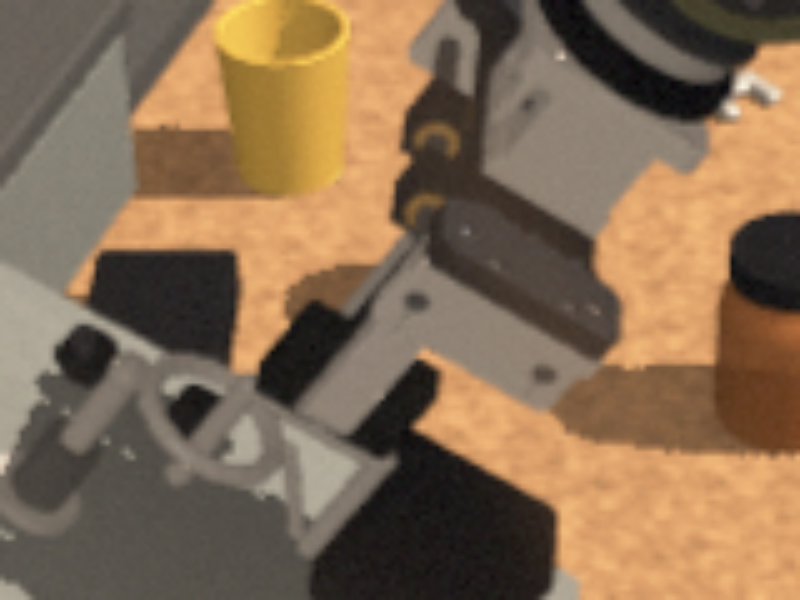

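The gate is open to about 0.8 rad and the ring sits at its stop. A few more millimetres.

```bash
python3 -m pendant '[{"claw":0.0,"delta_pos":[0,0,0.003],"rotation":[0,0,0]},{"claw":0.0,"delta_pos":[0,0,0.005],"rotation":[0,0,0]}]' 60; python3 -m pendant '[{"claw":0.0,"delta_pos":[0,0,0.003],"rotation":[0,0,0]}]' 60
python3 - <<'E'
from h import *
s=manip.read_state();print(delta(goal(78)),s['wrist_force']@n,s['wrist_force'])
t=manip.camera("side");cv2.imwrite("pics/s9.png",cv2.resize(t[180:300,220:380,::-1],None,fx=5,fy=5))
E
```

```text
clock: 11.65
eef_pos: [583.3, 144.0, 212.0]
eef_rot: [-3.14, -0.608, 0.238]
wrist_force: [-9.5, -0.3, -9.8]
finger_gap: 17.6
clock: 11.78
eef_pos: [585.0, 144.4, 209.1]
eef_rot: [-3.14, -0.607, 0.238]
wrist_force: [0.3, 0.2, -4.2]
finger_gap: 17.4
(array([ -0.2,   0.6, -52.5]), array([-0.001,  0.004, -0.001])) -3.6178147926489745 [ 0.33478638  0.17128908 -4.16038   ]
```

View pics/s9.png

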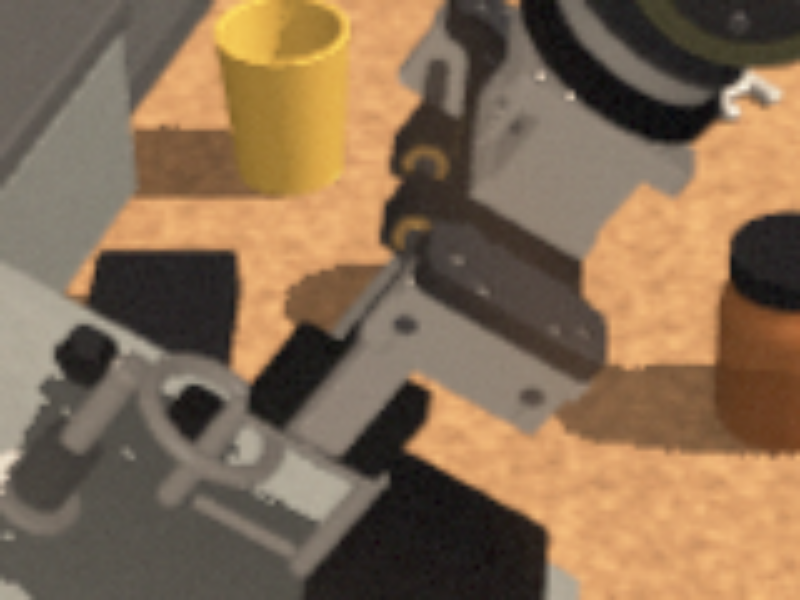

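The gate has snapped shut behind the ring (bar back at (200,500)-(295,560)) and the press force is gone. I'll ease the spine down onto the ring before letting go.

```bash
python3 -m pendant '[{"claw":0.0,"delta_pos":[0,0,0.002],"rotation":[0,0,0]},{"claw":0.0,"delta_pos":[0,0,0.003],"rotation":[0,0,0]},{"claw":0.0,"delta_pos":[0,0,0.003],"rotation":[0,0,0]}]' 60
python3 - <<'E'
from h import *
s=manip.read_state();print(delta(goal(78)),s['wrist_force']@n,s['wrist_force'])
E
```

```text
clock: 12.2
eef_pos: [586.9, 144.8, 206.4]
eef_rot: [-3.14, -0.607, 0.238]
wrist_force: [-1.2, -0.4, -3.1]
finger_gap: 18.1
(array([ -0.2,   0.5, -55.7]), array([-0.001,  0.004, -0.001])) -1.7984525806423 [-1.16775273 -0.40506929 -3.05708607]
```

```bash
python3 -m pendant '[{"claw":0.0,"delta_pos":[0,0,0.0015],"rotation":[0,0,0]},{"claw":0.0,"delta_pos":[0,0,0.0015],"rotation":[0,0,0]}]' 60
python3 - <<'E'
from h import *
s=manip.read_state();print(s['wrist_force']@n,s['wrist_force'])
t=manip.camera("side");cv2.imwrite("pics/s10.png",cv2.resize(t[180:300,220:380,::-1],None,fx=5,fy=5))
E
```

```text
clock: 12.45
eef_pos: [587.3, 145.0, 205.3]
eef_rot: [-3.14, -0.607, 0.239]
wrist_force: [-10.8, -3.4, 3.3]
finger_gap: 17.5
9.176433597201074 [-10.79660803  -3.3757363    3.29775736]
```

View pics/s10.png

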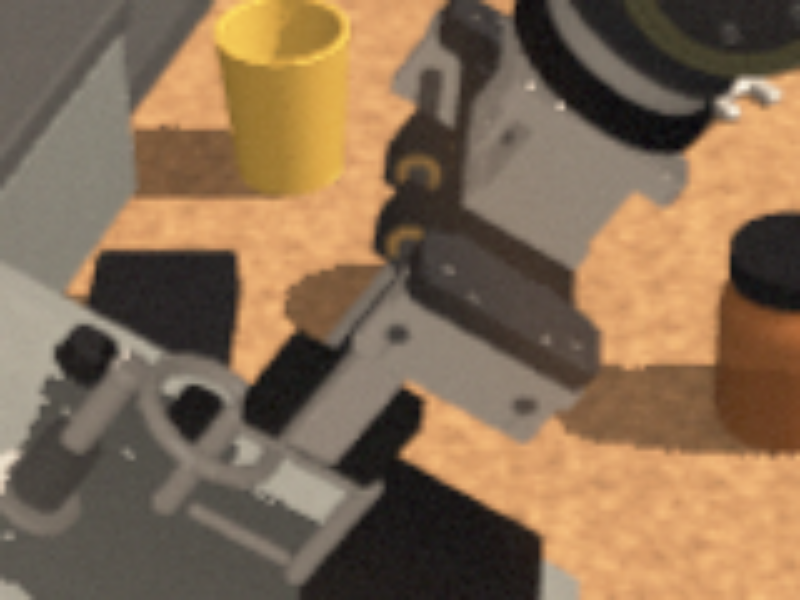

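The spine is seated on the ring (about 12 N) with the gate shut below. Releasing.

```bash
python3 -m pendant '[{"claw":0.045,"delta_pos":[0,0,-0.002],"rotation":[0,0,0]},{"claw":0.045,"delta_pos":[0,0,-0.002],"rotation":[0,0,0]},{"claw":0.045,"delta_pos":[0,0,-0.002],"rotation":[0,0,0]},{"claw":0.045,"delta_pos":[0,0,-0.002],"rotation":[0,0,0]},{"claw":0.045,"delta_pos":[0,0,-0.002],"rotation":[0,0,0]}]' 60
python3 - <<'E'
from h import *
s=manip.read_state();print(s['wrist_force']@n,s['wrist_force'])
t=manip.camera("side");cv2.imwrite("pics/s11.png",cv2.resize(t[180:300,220:380,::-1],None,fx=5,fy=5))
E
```

```text
clock: 13.12
eef_pos: [586.3, 144.7, 207.0]
eef_rot: [-3.14, -0.607, 0.239]
wrist_force: [-0.1, -0.3, -0.1]
finger_gap: 45.2
0.01322858695311722 [-0.1172607  -0.26557027 -0.10766276]
```

View pics/s11.png

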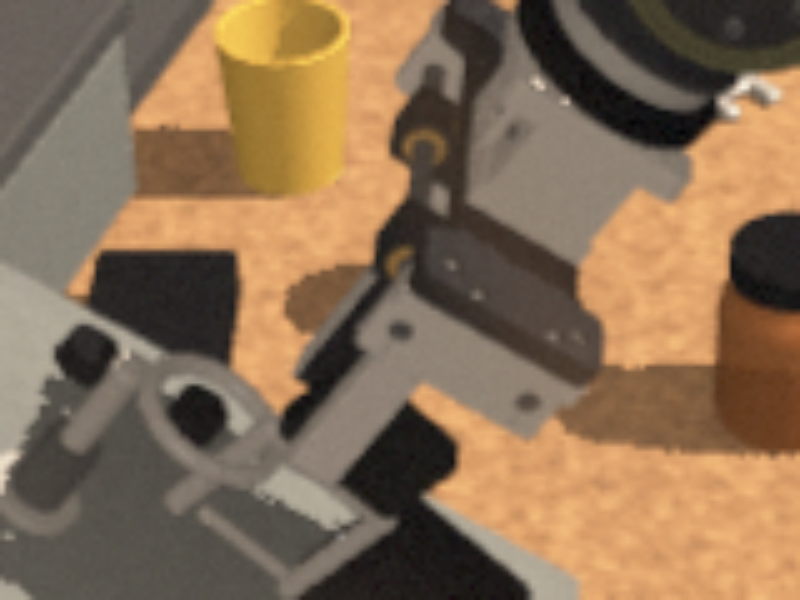

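The lamp now hangs on the ring, tipped tail-down, with the fin free between the fingers. Retracting.

```bash
python3 -m pendant '[{"claw":0.055,"delta_pos":[0,0,-0.01],"rotation":[0,0,0]},{"claw":0.06,"delta_pos":[0,0,-0.025],"rotation":[0,0,0]},{"claw":0.06,"delta_pos":[0,0,-0.05],"rotation":[0,0,0]},{"claw":0.06,"delta_pos":[0,0,-0.08],"rotation":[0,0,0]},{"claw":0.06,"delta_pos":[0,0,-0.11],"rotation":[0,0,0]},{"claw":0.06,"delta_pos":[0,0,-0.13],"rotation":[0,0,0]},{"claw":0.06,"delta_pos":[0,0,-0.13],"rotation":[0,0,0]},{"claw":0.06,"delta_pos":[0,0,-0.13],"rotation":[0,0,0]},{"claw":0.06,"delta_pos":[0,0,-0.13],"rotation":[0,0,0]},{"claw":0.06,"delta_pos":[0,0,-0.13],"rotation":[0,0,0]}]' 60
python3 - <<'E'
from h import *
import time
s=manip.read_state();print(s['wrist_force'],s['clock'])
a=manip.camera("side");
for _ in range(5): t=manip.camera("side")
print(np.abs(a.astype(int)-t)[180:330,220:380].mean(), cv2.absdiff(cv2.GaussianBlur(a,(5,5),0),cv2.GaussianBlur(t,(5,5),0))[180:330,220:380].max())
cv2.imwrite("pics/s12.png",cv2.resize(t[180:300,220:380,::-1],None,fx=5,fy=5))
t=manip.camera("top");cv2.imwrite("pics/t12.png",cv2.resize(t[100:340,120:420,::-1],None,fx=2.4,fy=2.4))
E
```

```text
clock: 14.42
eef_pos: [514.3, 127.0, 313.1]
eef_rot: [-3.14, -0.606, 0.238]
wrist_force: [-0.7, 0.1, 0.2]
finger_gap: 60.0
[-0.67198555  0.13511556  0.15103937] 14.425
2.0833333333333335 15
```

View pics/s12.png

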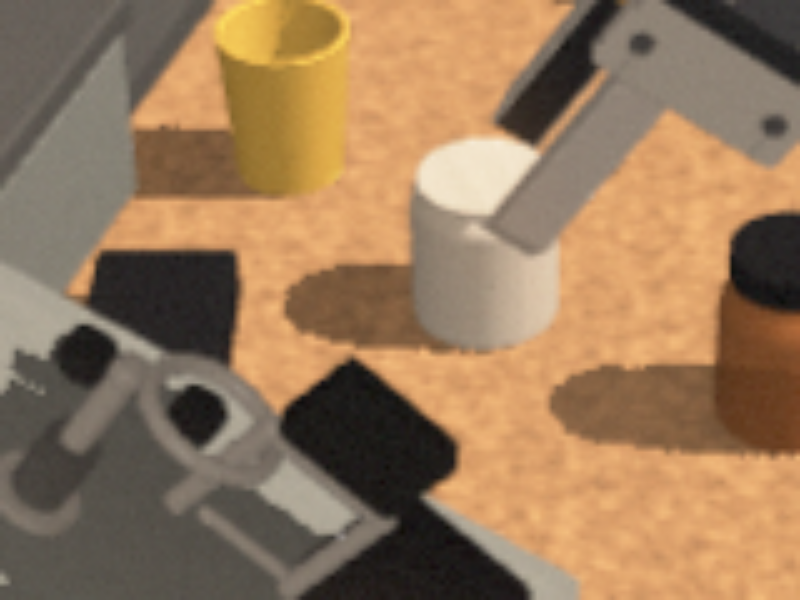

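View pics/t12.png

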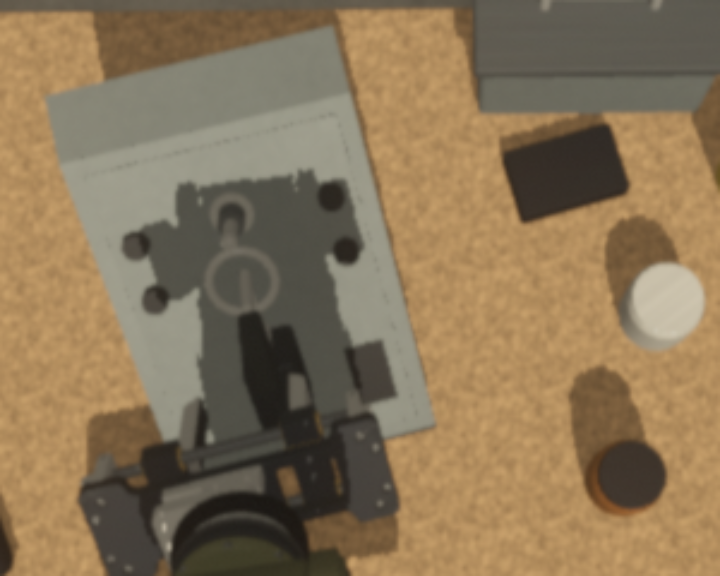

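Run:
```python
from h import *
def mid(px,py,off=0):
    o,d=ray("side",220+px/5,180+py/5);p=o+d*(((RC+off*v-o)@v)/(d@v));q=p-RC;return np.round([q@u,q@n],1)
for nm,p in dict(ring=(210,420),noseBot=(182,508),spineNose=(270,445),spineRear=(380,522),pivotBot=(290,588)).items():print(nm,mid(*p))
print(manip.read_state()['wrist_force'],manip.read_state()['finger_gap'])
```

```text
ring [ -1.6 -11.3]
noseBot [-14.7 -53.1]
spineNose [-25.   -8.2]
spineRear [-76.8 -15. ]
pivotBot [-67.4 -62.5]
[ 0.02089285  0.38730197 -0.66235614] 60.322709681487616
```

```bash
python3 -c "
from cell import manip
print(manip.sign_off(),manip.read_state()['clock'])"
```

```text
the job is handed in; nothing more can be done
the job is handed in; nothing more can be done
```

The lamp is hanging from the console's ring with the gate shut behind it. I let it go and handed the job in at about 15 s on the robot's clock; no verdict is reported.

- **Grasp:** the first lift started before the jaws had fully shut, so the fingers held only the top 12 mm of the fin. I set the lamp back down, regrasped it and carried on.
- **Pressing on:** I pressed along the ring's stem. The ring sank about 11 mm to its stop. The gate swung to roughly 0.8 rad at about 14 N and then snapped shut, and I seated the spine on the ring at about 12 N. All of this is well below 45 N.
- **Last checks:**
  - **Hook and ring:** the last side view shows the gate shut and the ring's lower bar inside the hook.
  - **Lamp at rest:** two pictures about 0.25 s apart differed only by noise.
  - **Gripper clear:** the gripper was about 130 mm back, with under 1 N at the wrist.
  - **Bystanders:** the jar, tin and flat box look unmoved.
- **Thinnest margin:** the middle of the hook's opening measured about 50 mm from the ring's centre, against the 55 mm limit, and about 23 mm below its plane. That comes from one camera view and is good to about 3 mm.

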